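Pull up the stiff clamp screw of a bench jigger with the long arm of a hex key

ROBOT

A 7-joint arm with a two-finger parallel gripper is mounted at the origin on a cart in front of the work surface, level with it; the furniture and walls round the work are solid. World frame = base frame: x ahead of the robot, y to its left, z up, the work surface at z = 0. Lengths are in m, angles in rad, forces in N, time in s.
With the tool pointing down it reaches from about 0.425 to 0.825 m from the base axis. Payload 3.6 kg.
Tool frame: the origin (TCP) lies midway between the tips of the shut fingers; the grasp point (between the pads) lies 19 mm behind it; z points along the fingers, y is the direction in which the jaws open and shut (so a half turn about z gives the same grasp; the last joint's range is limited). The gripper opens to 85 mm and grips with 20 to 120 N. Pads are 22 mm wide; open, the fingers measure 114 mm over their backs; the gripper's body (76 mm by 85 mm) begins 54 mm behind the grasp point. The pads swing forward as they close: fully open they stand 13 mm farther back than shut.
Start: joints at [-1.345, 0.615, -0.013, 1.423, 0.008, 1.103, -0.04], TCP at [0.162, 0.629, 0.231] pointing down, gripper open.
Joint ranges: [-3.12, 3.12], [-0.3, 2.06], [-1.34, 1.32], [0.26, 2.42], [-1.36, 4.5], [0.01, 1.98], [-2.84, 2.84]. Speed limits (rad/s): [2.79, 2.79, 3.14, 3.14, 3.14, 3.14, 3.14].

INTERFACE

Orientations are given as a 3x3 rotation matrix whose columns are the frame's x, y, z axes.
In Python, from workcell import env, kinematics, state, imaging gives the robot as it stands. Calls block until the motion is done:
- env.move_pose(position, orientation): joint-space move of the TCP to a pose.
- env.servo_line(position, ori=None, velocity=0.15, until_force=None): straight line of the TCP; ori=None keeps the orientation; velocity is the mean speed in m/s. With until_force (N) it stops when the force on the tool has changed by that much, and returns True; else False.
- env.move_joints(angles): joint-space move.
- env.move_gripper(opening, squeeze=None): finger opening in m; squeeze is the grip in N (None keeps the last); returns when the fingers have stopped.
- env.wait(seconds).
- kinematics.solve_ik(position, orientation): joint angles nearest the present ones, or None.
- state(): the state.
- imaging.grab_frame(name): name is "scene" or "top"; returns the picture (480x640x3 uint8, blue, green, red); there is no depth.
- imaging.camera_info(name): a dict with "mtx" (3x3 intrinsics, pixels), "rvec" (rotation vector, rad) and "tvec" (3), from world to camera coordinates, as OpenCV has them. Camera axes: x right, y down, z forward; pixel columns grow to the right and rows downward; lengths in m; the calibration is good to about 2 mm. A picture is of the moment at which its call begins. camera_info takes no time and is no camera call.
A pose or a line that the arm cannot do raises env.PlanningError and nothing moves.
- env.close_job(): hands the job in, once; it reports no verdict.
The state is a dict: "t": time; "q": joint angles; "joint_vel": joint speeds; "effort": joint torques, N m; "tool_pos": TCP position; "orientation": TCP orientation; "wrist_force": force on the tool from outside, world axes, zero at the start; "torque": the same for the moment, N m; "opening": finger opening in m.
Only numpy, scipy, OpenCV 4.12 (cv2) and the standard library are available. Lean on these libraries where they do the work, as an engineer would, in place of code of your own. Each camera call takes 0.05 s, during which the arm holds its last target. There are 200 camera calls.

TASK

The clamp screw that locks the profile bar of the little jigger is only run in finger-tight. Take the big hex key out of the wooden stand, flip it over so that its short arm sits fully home in the screw's socket, and swing the long arm clockwise until you feel the screw come up hard. Do not force it past that, leave the tubs, cup and rib alone, and at the end let go of the key and leave it in the screw.

Things in the scene. Friction and masses are not known exactly. Their poses are not given: they have to be found in the camera images.
- hex_key: Loose steel L-shaped hex key, 17 mm across flats, 0.40 kg. Origin at the corner where the arms' axes meet: long arm 170 mm along -z, short arm 52 mm along +x, bend radius 16 mm. Two flats of both arms face +y and -y, so a grasp closing along y holds flats. Centre of mass about 62 mm down the long arm from the corner. It starts with the long arm down in the stand, corner 178 mm above the worktop.
- key_long_mid (a point): The same key: middle of its long arm, on its axis, 85 mm from the corner; axes are the key's. It starts 42 mm deep in a loose 22 mm round hole, leaning up to 3 degrees, short arm pointing roughly to the robot's right; lift it straight up 45 mm or more to clear the hole.
- key_short_tip (a point): The same key: centre of the end face of its short arm (end chamfered 1.5 mm), 52 mm from the corner; +x points out of the short arm.
- key_stand: Wooden key stand, fixed, 136 x 50 mm, 50 mm high; origin at the centre of its underside, y along the row of holes (away from the robot). The big key's hole is at y = -46 mm, nearest the robot; two smaller keys are stuck fast at y = +22 and +48 mm, tops at most 106 mm above the worktop. All short arms point to about its +x.
- jigger: Bench jigger, bolted down: grey cast base and split clamp block with a 22 mm steel bar through it, and to its right a low wheel with a plaster saucer mould and brass profile. Origin on the worktop straight below the axis of the clamp screw, z up. The screw stands upright in the block, socket up; its head is the machine's highest part (131 mm).
- socket_mouth (a point): Centre of the mouth of the hexagon socket, at the top of the screw head (30 mm across, 24 mm tall). Socket 17.8 mm across flats for the 17 mm key: about 5 degrees of play either way. Axes are the block's, z up, and do not turn with the screw: how the six flats lie differs each time and is not measured (look, or turn the key under 5 to 10 N pressure till it drops in; fits every 60 degrees).
- socket_floor (a point): Centre of the socket's floor, 20 mm below the mouth. With the key seated its short tip rests here and the axis of the long arm lies 32 mm above the mouth; let go, the long arm's free end hangs down about 5 degrees.
- clamp_ear (a joint): How far the screw has drawn the split ear down, m: 1 mm per rad of clockwise turn. 0.0016 is tight. It starts at 0.0005 to 0.0009 (0.7 to 1.1 rad to go) and stays where left. Turning takes 0.6 N m (4 N at 150 mm); once tight the push rises fast: stop at 8 to 11 N there. Above 14 N the key cams out or the ear is strained. Readings are nearly as coarse as the travel: go by feel.
- slip_tub_mid (a point): Bystander: lidded white tub, 87 mm across, 48 mm high; its centre.
- brush_cup_mid (a point): Bystander: clay-stained cup with a brush standing in it, 77 mm across, brush top at 166 mm; point 40 mm above its foot.
- tub_b_mid (a point): Bystander: second lidded white tub, 87 mm across, 48 mm high; its centre.
- wood_rib_mid (a point): Bystander: flat wooden throwing rib, 110 x 66 x 9 mm; its centre.

How it is judged:
By the outcome, as a careful person would: the job done as asked, in the order asked, and still so for the second after the job is handed in, with the robot touching nothing.
It also fails if it takes over 72 s, if anything falls off the work surface, if the arm or the gripper's body presses on something with over 40 N, if the wrist force passes 120 N, or if a joint passes its speed limit or range.

## Working session

There is one attempt and no reset: what is moved stays moved. The work goes in short steps, each a Python script; the robot and the scene stay as the last script left them, time stands still between calls to the robot, and variables do not carry over. Pictures are saved under pics/ and viewed, about 8 in all and at most 12, crops included, and the job is handed in when it is done.

```bash
mkdir -p pics; ls
python3 - <<'E'
from workcell import env, kinematics, state, imaging
import cv2,numpy as np
for n in("scene","top"):
    f=imaging.grab_frame(n); cv2.imwrite(f"pics/{n}0.png",f)
    c=imaging.camera_info(n); R=cv2.Rodrigues(np.array(c["rvec"],float))[0]
    print(n,np.array(c["mtx"]).tolist(),(-R.T@np.array(c["tvec"]).ravel()).round(3),R.round(3).tolist())
s=state();print({k:np.round(v,3).tolist() for k,v in s.items()})
E
```

```text
pics
scene [[555.4590573510978, 0.0, 328.88613480860124], [0.0, 555.4590573510978, 221.93914887442438], [0.0, 0.0, 1.0]] [ 0.214 -0.594  0.689] [[0.923, -0.384, -0.003], [-0.222, -0.529, -0.819], [0.313, 0.757, -0.573]]
top [[483.2645909491528, 0.0, 321.1564225724267], [0.0, 483.2645909491528, 233.72818464799224], [0.0, 0.0, 1.0]] [0.452 0.151 0.968] [[-0.025, -1.0, -0.016], [-0.994, 0.027, -0.109], [0.109, 0.013, -0.994]]
{'t': 0.1, 'q': [-1.345, 0.616, -0.013, 1.425, 0.008, 1.103, -0.04], 'joint_vel': [0.002, -0.002, -0.0, -0.003, 0.0, 0.004, -0.001], 'effort': [0.002, -47.038, 0.261, -17.157, 0.01, 0.006, -0.0], 'tool_pos': [0.162, 0.629, 0.23], 'orientation': [[-0.968, 0.249, -0.001], [0.249, 0.968, -0.002], [-0.0, -0.002, -1.0]], 'wrist_force': [0.016, 0.334, 0.352], 'torque': [0.026, -0.062, 0.048], 'opening': 0.086}
```

View pics/scene0.png

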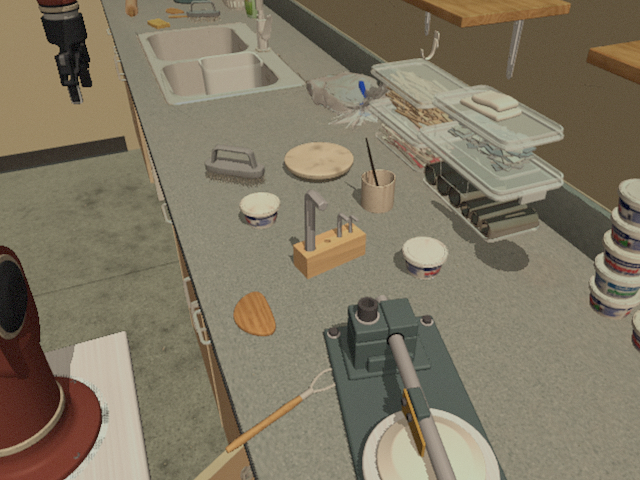

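View pics/top0.png

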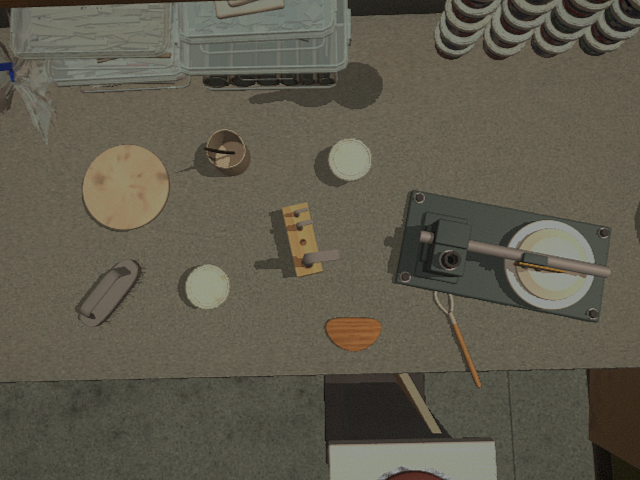

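The scene view shows the key in the stand (shaft about 310,248, corner about 313,195) and the screw head at about (369,303). In the top view the key's corner is at about (310,258) with its tip at (338,256), and the screw is at about (449,260). I'll zoom in on both.

Run:
```python
import cv2,numpy as np
t=cv2.imread("pics/top0.png");s=cv2.imread("pics/scene0.png")
def c(im,x,y,w,h,k): 
    a=cv2.resize(im[y:y+h,x:x+w],None,fx=k,fy=k,interpolation=cv2.INTER_CUBIC)
    return np.clip(a*1.5,0,255).astype(np.uint8)
A=c(t,275,210,80,60,5);B=c(t,429,240,40,30,10);C=c(s,285,180,80,60*1,5)
D=c(s,349,288,40,30,10)
cv2.imwrite("pics/m1.png",np.vstack([np.hstack([A,B]),np.hstack([C,D])]))
```

```text
(no output)
```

View pics/m1.png

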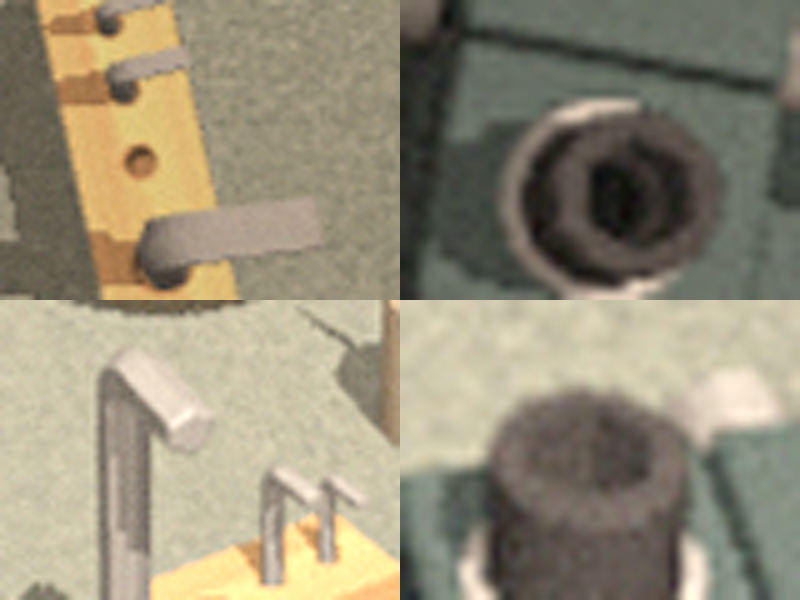

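The crops show the following:
- **Key, top view:** tip of the top face at about (338.2,254.4).
- **Key, scene view:** tip face at (323.4,206) and the long arm's axis at about (310,220).
- **Socket:** centre at about (452.8,259.2) in top and (367.9,303.5) in scene. A facet corner points roughly away from the scene camera, at an azimuth of about 60°.

Next I'll triangulate these and test IK for the grasp.

```bash
cat > h.py <<'E'
from workcell import env, kinematics, state, imaging
import cv2,numpy as np
from scipy.spatial.transform import Rotation as Rn
def ray(n,p):
    c=imaging.camera_info(n);R=cv2.Rodrigues(np.array(c["rvec"],float))[0]
    u=cv2.undistortPoints(np.array([[p]],float),np.array(c["mtx"]),None)[0,0]
    return -R.T@np.array(c["tvec"],float).ravel(), R.T@np.r_[u,1]
def plane(n,p,z):
    o,d=ray(n,p);return o+d*(z-o[2])/d[2]
def tri(pt,ps):
    (a,u),(b,v)=ray("top",pt),ray("scene",ps)
    s=np.linalg.lstsq(np.c_[u,-v],b-a,rcond=None)[0];P,Q=a+u*s[0],b+v*s[1]
    return (P+Q)/2,np.linalg.norm(P-Q)
# tool orientation: z axis along horizontal azimuth az, dipped by dip; y horizontal; flip: half turn
def ori(az,dip,flip=0):
    z=np.array([np.cos(az)*np.cos(dip),np.sin(az)*np.cos(dip),-np.sin(dip)])
    y=np.array([-np.sin(az),np.cos(az),0])*(-1 if flip else 1)
    return np.c_[np.cross(y,z),y,z]
E
python3 - <<'E'
from h import *
print("socket",tri((452.8,259.2),(367.9,303.5)),plane("top",(452.8,259.2),.131),plane("scene",(367.9,303.5),.131))
print("tip",plane("top",(338.2,254.4),.1865),plane("scene",(323.4,206),.178))
a=plane("top",(275+190/5,210+239/5),.1865);b=plane("top",(338.2,254.4),.1865);d=b-a;az=np.arctan2(d[1],d[0]);print("az",np.degrees(az))
c=b-.052*np.r_[np.cos(az),np.sin(az),0];print("corner",c)
for z in(.06,.10,.15):
  C=imaging.camera_info("scene");p=cv2.projectPoints(np.array([[c[0],c[1],z]]),np.array(C["rvec"]),np.array(C["tvec"]),np.array(C["mtx"]),None)[0];print(z,p.ravel())
for f in(0,1):
  for dip in(0,.17,.35,.52,.7):
    o=ori(az,dip,f);g=np.r_[c[:2],.128];r=[]
    for P in(g,g-.13*o[:,2],g+[0,0,.08]):
      q=kinematics.solve_ik(P+.019*o[:,2],o);r.append(None if q is None else np.round(q,2).tolist())
    print(f,dip,r)
  S=np.r_[plane("top",(452.8,259.2),.131)[:2],.163]
  for A in(70,30,0):
    u=np.r_[np.cos(np.radians(A)),np.sin(np.radians(A)),0]
    for dd in(0,.35): 
      o=ori(np.radians(A)+np.pi,np.pi/2+dd,f);q=kinematics.solve_ik(S+.05*u+[0,0,.04]+.019*o[:,2],o);print(A,dd,None if q is None else np.round(q,2).tolist())
E
```

```text
socket (array([ 0.4939493 , -0.06507232,  0.12725805]), np.float64(3.658789234180634e-05)) [ 0.49374618 -0.06410546  0.131     ] [ 0.49210483 -0.0685946   0.131     ]
tip [0.50359075 0.13432971 0.1865    ] [0.50291899 0.12807487 0.178     ]
az -83.81725878284212
corner [0.49799035 0.18602725 0.1865    ]
0.06 [309.83955382 243.54350598]
0.1 [309.34748722 226.13434887]
0.15 [308.70028999 203.23671996]
0 0 [[-1.18, 1.31, 0.68, 1.55, 0.54, 1.47, -0.85], [-1.23, 1.36, 0.63, 1.23, 0.49, 1.77, -0.76], [-1.19, 1.18, 0.7, 1.58, 0.62, 1.52, -0.79]]
0 0.17 [[-1.18, 1.22, 0.67, 1.58, 0.49, 1.37, -0.82], [-1.23, 1.24, 0.62, 1.28, 0.44, 1.68, -0.75], [-1.19, 1.09, 0.7, 1.6, 0.55, 1.44, -0.76]]
0 0.35 [[-1.16, 1.12, 0.66, 1.62, 0.42, 1.27, -0.78], [-1.22, 1.12, 0.61, 1.34, 0.39, 1.59, -0.73], [-1.17, 1.0, 0.69, 1.62, 0.48, 1.36, -0.72]]
0 0.52 [[-1.14, 1.04, 0.65, 1.66, 0.36, 1.17, -0.73], [-1.2, 1.0, 0.6, 1.4, 0.34, 1.49, -0.7], [-1.15, 0.92, 0.68, 1.64, 0.41, 1.28, -0.67]]
0 0.7 [[-1.1, 0.95, 0.64, 1.71, 0.29, 1.06, -0.66], [-1.16, 0.88, 0.59, 1.47, 0.28, 1.39, -0.66], [-1.12, 0.83, 0.67, 1.67, 0
[... 636 characters left out ...]
.6, 0.98, 1.82, 1.78], [-0.83, 1.04, -0.2, 1.33, 0.81, 1.9, 1.99], [-0.53, 0.94, -0.5, 1.59, 0.98, 1.93, 1.85]]
1 0.52 [[-0.57, 0.96, -0.37, 1.64, 0.92, 1.64, 1.84], [-0.67, 0.97, -0.46, 1.38, 0.87, 1.9, 1.91], [-0.54, 0.85, -0.42, 1.62, 0.91, 1.75, 1.93]]
1 0.7 [[-0.54, 0.87, -0.34, 1.69, 0.86, 1.46, 1.91], [-0.63, 0.84, -0.42, 1.45, 0.78, 1.72, 1.98], [-0.51, 0.76, -0.4, 1.65, 0.83, 1.58, 2.0]]
70 0 [0.11, 0.46, -0.17, 1.88, 0.11, 0.81, 2.67]
70 0.35 [-0.5, 0.71, 1.13, 1.98, -1.08, 1.22, -2.33]
30 0 [0.01, 0.5, 0.03, 1.81, -0.02, 0.84, 2.14]
30 0.35 [0.29, 0.42, -0.21, 2.03, -0.3, 0.43, 2.46]
0 0 [-0.05, 0.51, 0.19, 1.79, -0.13, 0.85, 1.77]
0 0.35 [0.03, 0.4, 0.08, 2.06, -0.21, 0.34, 1.86]
```

```bash
cat >> h.py <<'E'
AZ=np.radians(-83.8)
def st(m=""):
    s=state();print(m,"t%.1f"%s["t"],"p",np.round(s["tool_pos"],4),"F",np.round(s["wrist_force"],1),"M",np.round(s["torque"],2),"op %.4f"%s["opening"]);return s
E
python3 - <<'E'
from h import *
o=ori(AZ,.2);g=np.array([.4985,.1865,.128]);P=g+.019*o[:,2]
env.move_gripper(.055,100)
env.move_pose(P-.13*o[:,2]+[0,0,.08],o);st("via")
env.servo_line(P-.13*o[:,2],velocity=.15);st("pre")
print(env.servo_line(P,velocity=.1,until_force=6));st("at")
env.move_gripper(0,100);st("grip")
env.servo_line(P+[0,0,.07],velocity=.06);st("lift")
for n in("scene","top"): cv2.imwrite(f"pics/{n}1.png",imaging.grab_frame(n))
a=cv2.imread("pics/scene1.png")[60:360,200:500];b=cv2.imread("pics/top1.png")[130:430,190:490]
cv2.imwrite("pics/m2.png",np.hstack([cv2.resize(x,(400,400)) for x in(a,b)]))
E
```

```text
via t2.2 p [0.4865 0.2956 0.2302] F [0.2 0.1 0.8] M [ 1.03  0.11 -0.02] op 0.0547
pre t2.9 p [0.4871 0.2947 0.1508] F [ 0.3 -0.2  0.3] M [1.   0.12 0.  ] op 0.0552
False
at t4.3 p [0.5006 0.1688 0.124 ] F [ 0.2 -0.8  0.6] M [ 1.04  0.12 -0.01] op 0.0550
grip t4.7 p [0.5007 0.1683 0.1242] F [-0.2  0.3  0.2] M [ 1.    0.11 -0.01] op 0.0150
lift t6.1 p [0.5004 0.168  0.1937] F [ 0.2  0.7 -4.4] M [2.01 0.21 0.01] op 0.0152
```

View pics/m2.png

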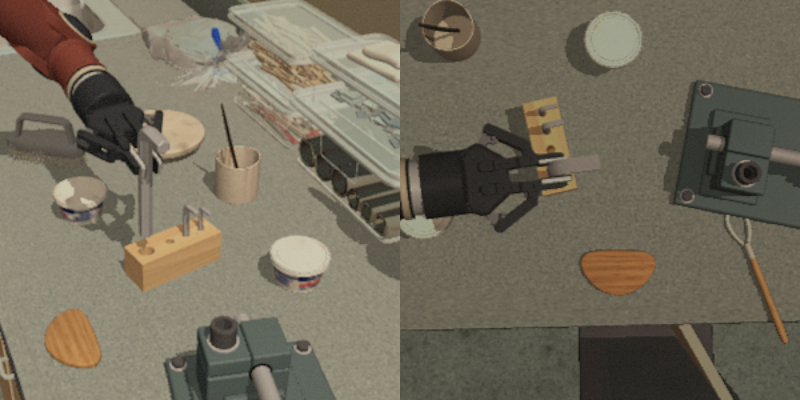

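The key is held cleanly and is clear of the stand. Next I'll flip it up high and hover over the screw with the long arm at an azimuth of 60°.

```bash
cat >> h.py <<'E'
D0=.05   # corner to grasp distance along long arm
def kpose(corner,A,dip=.2):
    """TCP pose that puts the key corner at `corner`, long arm at azimuth A (deg), short arm down"""
    A=np.radians(A);u=np.r_[np.cos(A),np.sin(A),0];o=ori(A+np.pi,np.pi/2+dip)
    return np.asarray(corner)+D0*u+.019*o[:,2],o
E
python3 - <<'E'
from h import *
p=np.array(state()["tool_pos"]);S=np.array([.494,-.065])
env.servo_line(p+[0,0,.13],velocity=.2)
env.move_pose(*kpose([.494,.0,.30],60));st("flip")
env.move_pose(*kpose([*S,.26],60))
P,o=kpose([*S,.131+.052+.012],60);env.servo_line(P,o,velocity=.1);st("hover")
f={}
for n in("scene","top"): f[n]=imaging.grab_frame(n);cv2.imwrite(f"pics/{n}2.png",f[n])
c=np.hstack([cv2.resize(f["scene"][240:330,330:410],(400,450),interpolation=cv2.INTER_CUBIC),cv2.resize(f["top"][205:295,410:490],(400,450),interpolation=cv2.INTER_CUBIC)])
cv2.imwrite("pics/m3.png",np.clip(c*1.6,0,255).astype(np.uint8))
E
```

```text
flip t8.0 p [0.519  0.0481 0.2791] F [ 0.3  1.6 -4.4] M [-0.39  0.25 -0.04] op 0.0149
hover t9.2 p [ 0.5216 -0.0183  0.1769] F [ 0.8  0.4 -3.9] M [-0.4   0.26 -0.04] op 0.0152
```

View pics/m3.png

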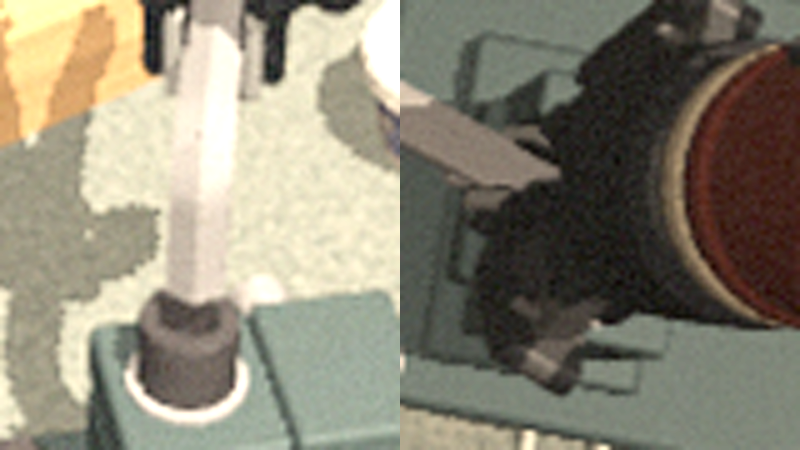

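The scene crop shows the key tip (axis at about 369.6 px) roughly 2 px, or 2.8 mm, to the right of the socket centre (367.4 px). The row agrees. The hand hides the corner in the top view. I'll correct that offset and check the long arm's tilt with predicted points overlaid.

Run:
```python
from h import *
k=4;out=[]
u=np.r_[np.cos(np.pi/3),np.sin(np.pi/3),0];c=np.array([.494,-.065,.195])
pts=np.array([c+.17*u,c+.10*u,c-[0,0,.052]])
for n,(x,y,w,h) in(("scene",(320,170,100,140)),("top",(340,170,100,140))):
    C=imaging.camera_info(n);p=cv2.projectPoints(pts,np.array(C["rvec"]),np.array(C["tvec"]),np.array(C["mtx"]),None)[0][:,0]
    print(n,p.round(1).tolist())
    im=cv2.resize(cv2.imread(f"pics/{n}2.png")[y:y+h,x:x+w],None,fx=k,fy=k,interpolation=cv2.INTER_CUBIC);im=np.clip(im*1.4,0,255).astype(np.uint8)
    for q in p: cv2.drawMarker(im,tuple(int(v) for v in (q-[x,y]+.5)*k),(0,0,255),0,10,1)
    out.append(im)
cv2.imwrite("pics/m4.png",np.hstack(out))
```

```text
scene [[376.9, 201.6], [374.2, 226.2], [368.3, 295.4]]
top [[369.2, 206.6], [407.7, 227.1], [455.1, 258.6]]
```

View pics/m4.png

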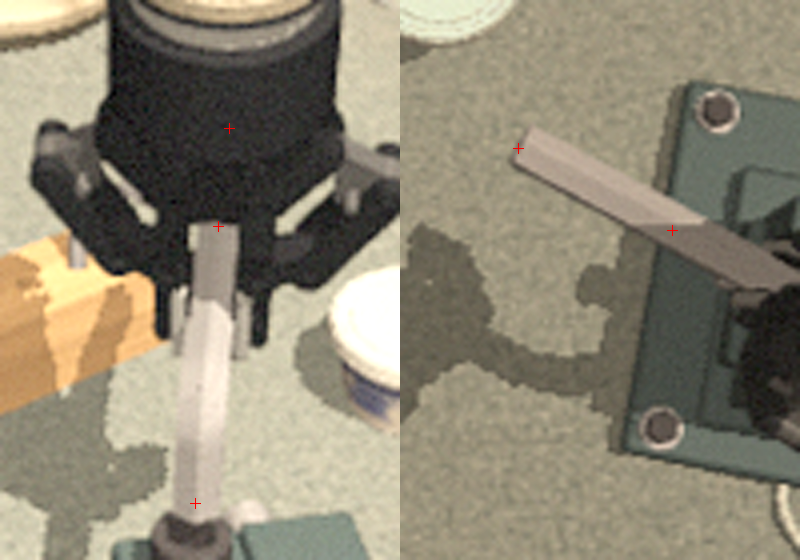

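The top view shows the long arm end about 1.5 px short of the prediction, so the key sits about 2 mm further toward -u, and its direction agrees. My two readings of the scene offset differ, so I'll measure edge columns numerically.

Run:
```python
import cv2,numpy as np
a=cv2.cvtColor(cv2.imread("pics/scene2.png"),6).astype(int);b=cv2.imread("pics/scene0.png");b=cv2.cvtColor(b,6).astype(int)
t=cv2.cvtColor(cv2.imread("pics/top0.png"),6).astype(int)
print("scene2 rows, cols 355-385")
for r in range(276,320,2): print(r,a[r,355:385])
print("scene0 cols 355-382")
for r in range(292,316,2): print(r,b[r,355:382])
print("top0 cols 438-466")
for r in range(247,272): print(r,t[r,438:466])
```

```text
scene2 rows, cols 355-385
276 [141 147 143 138 143 147 142 143 143 142 140 142 139 143 146 163 167 166
 161 162 161 151 147 147 148 147 150 144 146 148]
278 [147 145 145 142 153 149 144 144 140 136 138 137 138 139 142 155 158 157
 154 156 144 146 146 149 147 144 145 146 149 148]
280 [136 124 138 135 146 154 152 150 146 129 124 123 124 129 137 149 151 148
 149 147 145 147 146 142 144 144 146 145 142 148]
282 [ 97  95  92  93  92  95  87 132 137 120 113 117 120 120 133 145 147 142
 144 142 133 141 150 144 146 149 144 143 148 144]
284 [ 93  92  94  96  99  96 120 144 137 118 117 119 116 114 129 135 138 139
 141 142 136 142 147 149 146 146 139 141 150 148]
286 [ 94  96  98  98  94  90 116 145 138 118 120 120 118 117 135 142 142 142
 137 138 141 147 151 135 138 145 145 143 151 146]
288 [101  97  93 100  96  89 116 148 133 118 116 118 120 117 132 142 141 139
 138 140 136 138 142 143 146 149 146 140 144 146]
290 [ 93  99  93  95  99  95 127 145 125 118 116 118 120 119 136 140 137 140
 137 138 142 146 145 141 143 146 144 140 140 146]
292 [ 98  91  92  92 124 134 146 148 129 115 117 114 114 1
[... 4771 characters left out ...]
38 17 19 29 41 60 58 56 57 53 53 56 58 54 56 55 64 72 75
 75 72 64 62]
266 [49 42 44 63 80 70 38 23 22 29 38 50 56 58 55 55 54 52 56 70 69 75 73 72
 72 79 70 70]
267 [44 45 47 50 65 79 77 54 24 18 19 23 33 44 50 41 66 86 93 76 75 75 75 77
 75 73 66 74]
268 [ 61  40  44  45  47  57  76  84  72  62  56  46  43  83 135 130 126  94
  78  74  74  74  75  74  75  70  68  75]
269 [ 74  73  72  68  71  62  53  87 111 115 129 130 130 136 136 106  90  78
  73  75  75  76  76  73  77  68  66  74]
270 [ 68  71  74  75  76  71  70  77  86  82  97 103  98  91  90  75  73  72
  70  74  77  72  73  77  74  71  68  76]
271 [49 54 56 64 66 71 74 74 77 75 73 77 76 72 72 73 73 73 75 75 74 76 69 73
 71 64 63 74]
```

The edge numbers put the scene offset at about 1.5 px (2.3 mm). Top and scene still disagree along the depth direction, which would fit the key pitching in the jaws after its lean in the hole. I'll turn the key side-on to the scene camera and measure that directly.

Run:
```python
from h import *
s=state();P=np.array(s["tool_pos"]);env.servo_line(P+[0,0,.05],velocity=.15)
c=np.array([.47,-.03,.26]);A=-23
env.move_pose(*kpose(c,A));env.wait(.2);s=st("side");
Pc,oc=kpose(c,A);print("track err",s["tool_pos"]-Pc)
u=np.r_[np.cos(np.radians(A)),np.sin(np.radians(A)),0]
pts=np.array([c,c+.17*u,c-[0,0,.052],c+.1*u])
k=4
f=imaging.grab_frame("scene");cv2.imwrite("pics/scene3.png",f);cv2.imwrite("pics/top3.png",imaging.grab_frame("top"))
C=imaging.camera_info("scene");p=cv2.projectPoints(pts,np.array(C["rvec"]),np.array(C["tvec"]),np.array(C["mtx"]),None)[0][:,0];print(p.round(1).tolist())
x,y=[int(v) for v in p.min(0)-25];w,h=200,130
im=cv2.resize(f[y:y+h,x:x+w],None,fx=k,fy=k,interpolation=cv2.INTER_CUBIC);im=np.clip(im*1.4,0,255).astype(np.uint8)
for q in p: cv2.drawMarker(im,tuple(int(v) for v in (q-[x,y]+.5)*k),(0,0,255),0,10,1)
print(x,y);cv2.imwrite("pics/m5.png",im)
```

```text
side t11.2 p [ 0.5194 -0.0512  0.2412] F [-0.7  0.9 -4.4] M [0.18 0.45 0.02] op 0.0154
track err [-0.00011359 -0.00015108 -0.00014195]
[[344.3, 219.7], [469.9, 219.9], [343.8, 250.0], [418.2, 219.9]]
318 194
```

View pics/m5.png

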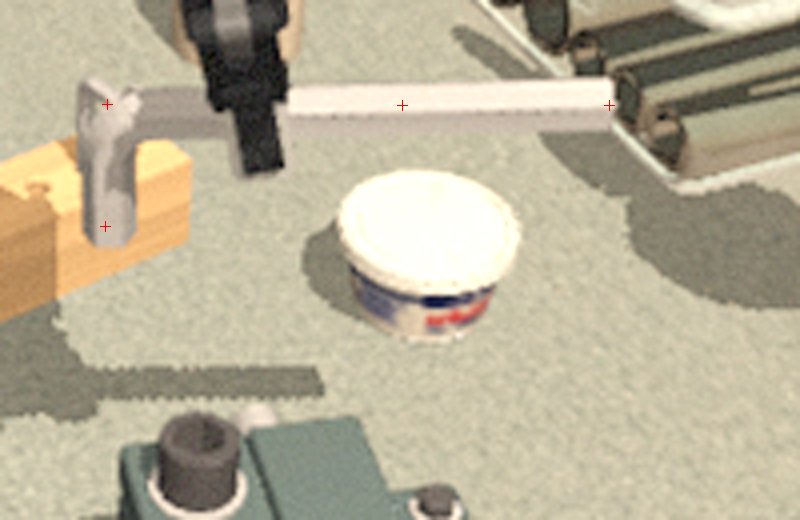

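Side-on, the long arm is pitched up only about 0.9°, and the row bias (about +2 px) matches the one seen at the socket, so the pitch matters little. Next I'll check the top camera's bias in the same pose.

Run:
```python
from h import *
c=np.array([.47,-.03,.26]);A=-23;k=5
u=np.r_[np.cos(np.radians(A)),np.sin(np.radians(A)),0]
pts=np.array([c,c+.17*u+[0,0,.003],c+.12*u])
f=cv2.imread("pics/top3.png")
C=imaging.camera_info("top");p=cv2.projectPoints(pts,np.array(C["rvec"]),np.array(C["tvec"]),np.array(C["mtx"]),None)[0][:,0];print(p.round(1).tolist())
x,y=[int(v) for v in p.min(0)-20];w,h=120,int(np.ptp(p[:,1])+40)
im=cv2.resize(f[y:y+h,x:x+w],None,fx=k,fy=k,interpolation=cv2.INTER_CUBIC);im=np.clip(im*1.4,0,255).astype(np.uint8)
for q in p: cv2.drawMarker(im,tuple(int(v) for v in (q-[x,y]+.5)*k),(0,0,255),0,8,1)
print(x,y,im.shape);cv2.imwrite("pics/m6.png",im[:600])
```

```text
[[452.8, 271.1], [492.4, 164.1], [480.5, 195.4]]
432 144 (735, 600, 3)
```

View pics/m6.png

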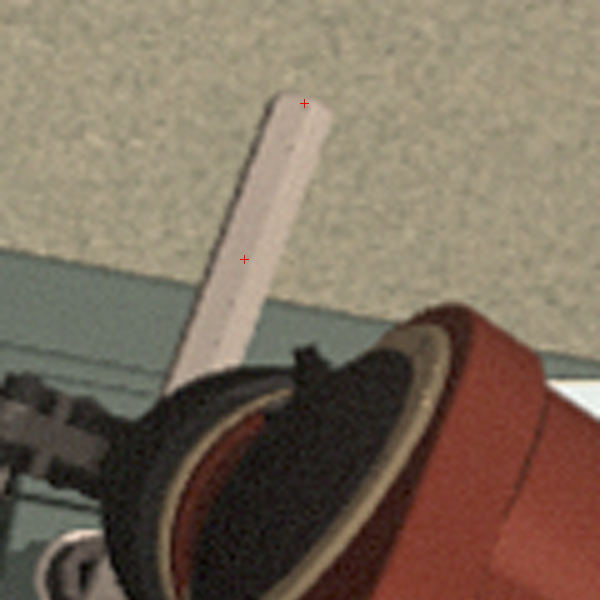

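Pooling both cameras, the key's residual pitch is about 0.9° (I'll correct it through the dip) and the socket sits near (.4927,-.0627) in the arm's frame. The remaining doubt is ±1.5 mm along the key plane. I'll insert by feel with small offsets.

```bash
cat > ins.py <<'E'
from h import *
import sys
S=np.array([.4927,-.0627]);dip=.184
env.move_pose(*kpose([*S,.215],60,dip));st("above")
def cz(): # corner z from tcp
    o=np.array(state()["orientation"]);return (np.array(state()["tool_pos"])-.019*o[:,2])[2]
u=np.r_[.5,.866];n=np.r_[.866,-.5];ok=False
for A in(60,54,66):
  for du,dn in((0,0),(1.3,0),(-1.3,0),(0,1),(0,-1)):
    xy=S+(du*u+dn*n)*1e-3
    P,o=kpose([*xy,.190],A,dip);env.servo_line(P,o,velocity=.08)
    P,o=kpose([*xy,.163],A,dip);hit=env.servo_line(P,o,velocity=.04,until_force=6)
    z=cz();print(A,du,dn,hit,"cz %.4f"%z);st()
    if z<.177: ok=True;break
    if state()["t"]>28: sys.exit()
  if ok:break
E
python3 ins.py
```

```text
above t12.5 p [ 0.5196 -0.0168  0.1963] F [-0.9  0.4 -5.2] M [-0.4   0.22 -0.05] op 0.0149
60 0 0 True cz 0.1813
 t13.4 p [ 0.5208 -0.0157  0.1626] F [-0.5  1.2  5.9] M [-0.22  0.22 -0.06] op 0.0150
60 1.3 0 True cz 0.1816
 t14.0 p [ 0.5202 -0.0151  0.163 ] F [ 1.  -0.2  0.4] M [-0.56 -0.03  0.02] op 0.0151
60 -1.3 0 True cz 0.1811
 t14.6 p [ 0.5194 -0.0166  0.1625] F [0.1 0.8 5.1] M [-0.16  0.19 -0.03] op 0.0146
60 0 1 True cz 0.1810
 t15.3 p [ 0.5208 -0.0163  0.1623] F [0.2 0.7 5.5] M [-0.31  0.26 -0.01] op 0.0151
60 0 -1 True cz 0.1812
 t15.9 p [ 0.5192 -0.0154  0.1625] F [0.4 0.8 5.2] M [-0.34  0.35 -0.01] op 0.0146
54 0 0 True cz 0.1811
 t16.6 p [ 0.5247 -0.0186  0.1624] F [0.6 1.1 7. ] M [-0.23  0.41 -0.04] op 0.0146
54 1.3 0 True cz 0.1821
 t17.3 p [ 0.5252 -0.0177  0.1634] F [ 0.9 -0.2  3.9] M [-0.23  0.21 -0.01] op 0.0150
54 -1.3 0 True cz 0.1811
 t17.9 p [ 0.5241 -0.0198  0.1624] F [1.7 1.  5.7] M [-0.21  0.26  0.02] op 0.0150
54 0 1 True cz 0.1811
 t18.6 p [ 0.5256 -0.0193  0.1624] F [0.2 1.7 6.1] M [-0.23  0.35  0.01] op 0.0150
54 0 -1 True cz 0.1812
 t19.2 p [ 0.524  -0.0185  0.1625] F [-0.6  0.3  5. ] M [-0.3   0.33 -0.06] op 0.0150
66 0 0 True cz 0.1812
 t19.9 p [ 0.5152 -0.0131  0.1625] F [-0.6  0.8  6.7] M [-0.21  0.3   0.02] op 0.0152
66 1.3 0 True cz 0.1816
 t20.6 p [ 0.5152 -0.0126  0.1629] F [0.6 0.5 0.5] M [-0.54 -0.01 -0.02] op 0.0152
66 -1.3 0 True cz 0.1812
 t21.2 p [ 0.5143 -0.0141  0.1625] F [1.  0.7 5.4] M [-0.16  0.18  0.01] op 0.0152
66 0 1 True cz 0.1811
 t21.9 p [ 0.5158 -0.0136  0.1624] F [0.2 0.5 6.5] M [-0.28  0.28  0.02] op 0.0145
66 0 -1 True cz 0.1812
 t22.5 p [ 0.5142 -0.0128  0.1625] F [-0.3  0.3  5. ] M [-0.29  0.33 -0.03] op 0.0152
```

Run:
```python
from h import *
S=np.array([.4927,-.0627])
P,o=kpose([*S,.187],60,.184);env.servo_line(P,o,velocity=.08)
P,o=kpose([*S,.175],60,.184);env.servo_line(P,o,velocity=.04,until_force=5);env.wait(.1);st()
f=imaging.grab_frame("scene");cv2.imwrite("pics/scene4.png",f)
a=cv2.cvtColor(f,6).astype(int)
for r in range(290,314): print(r,a[r,354:384])
k=10;c=[cv2.resize(g[275:325,350:390],None,fx=k,fy=k,interpolation=cv2.INTER_CUBIC) for g in(f,cv2.imread("pics/scene0.png"))]
cv2.imwrite("pics/m7.png",np.clip(np.hstack(c)*1.6,0,255).astype(np.uint8))
```

```text
t23.1 p [ 0.5196 -0.0156  0.1627] F [-0.5  1.1  3.7] M [-0.21  0.24 -0.01] op 0.0150
290 [ 96  98 100  94  95  97  97 115 122 123 121 119 122 137 138 144 146 146
 138 139 144 149 144 145 144 139 147 145 137 143]
291 [ 98  97  94  97  99 102 104 113 117 120 123 118 123 138 141 144 144 143
 134 140 151 148 144 141 139 141 142 141 137 141]
292 [ 96 103  98  88  98 105 105 116 121 117 122 123 121 137 144 142 142 142
 139 147 150 152 146 143 146 145 144 142 144 144]
293 [101  95  95  91  92  96  99 113 122 121 121 119 129 140 144 141 142 145
 143 146 148 148 146 144 144 148 148 143 145 144]
294 [ 97  88  94  97  92  91 100 115 121 121 121 120 128 139 142 142 143 138
 145 148 151 152 148 147 144 152 151 149 148 149]
295 [ 99  99  97  94 113 127 132 121 121 119 121 117 124 137 142 142 141 142
 140 143 143 148 149 149 141 143 156 167 167 165]
296 [ 95  98 100 120 138 147 146 130 121 124 119 119 129 140 141 140 144 141
 138 142 145 147 145 148 147 152 164 173 173 170]
297 [ 93  95 123 142 146 146 133 123 121 118 122 121 130 140 142 144 144 145
 142 149 150 139 138 143 150 158 163 166 170 168]
[... 1332 characters left out ...]
 78  85  83  83
  82  88  79  81  62  63  96 110  94  53  68  93]
309 [ 70  70  73  56  42  41  49  58  65  83  82  75  81  86  86  90  88  88
  92  86  79  70  59  69  96 109 101  73  57  78]
310 [ 65  67  84  65  37  44  46  54  50  65  67  65  80  84  81  83  80  81
  78  77  65  66  58  66  94 108 104  85  58  74]
311 [ 69  70 108  85  50  41  45  53  53  54  60  67  68  68  75  78  71  70
  72  66  65  62  59  99 112 104 103  97  63  69]
312 [ 76  87 117  92  40  40  44  53  57  58  65  60  64  66  67  70  72  67
  73  66  62  62  50 125 138 114 107  98  75  52]
313 [ 82 103 125  87  39  42  48  51  56  62  62  61  70  69  67  65  68  69
  73  68  61  63  51 130 164 134 101 107 103  70]
```

View pics/m7.png

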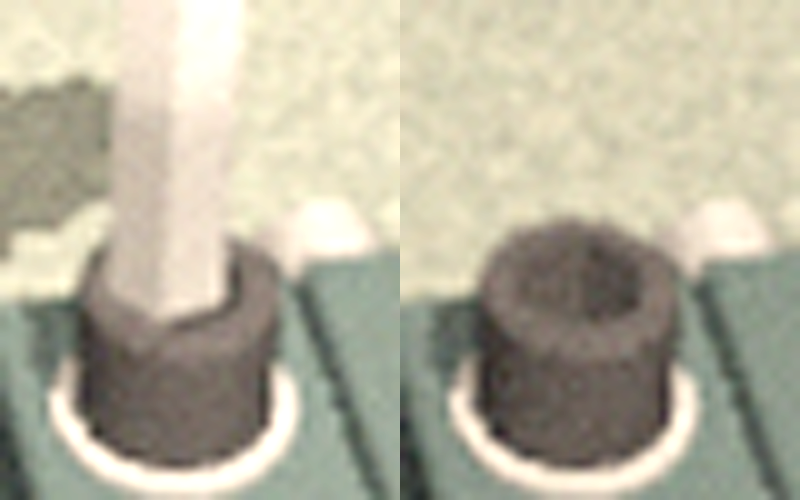

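At contact the key axis is about 0.8–1 px left of the socket and slightly near, with a dark gap visible on its right. It needs to go about 1.2 mm right and 0.6 mm away, a combination I haven't tried yet.

```bash
python3 - <<'E'
import re
s=open('ins.py').read()
s=s.replace('env.move_pose(*kpose([*S,.215],60,dip));st("above")\n','')
s=s.replace('for A in(60,54,66):','for A in(60,55,65):').replace('((0,0),(1.3,0),(-1.3,0),(0,1),(0,-1))','((.7,1.2),(1.4,1.2),(.7,1.9),(0,1.6),(1.8,1.9))').replace('>28','>36').replace('[*xy,.190]','[*xy,.184]')
open('ins2.py','w').write(s)
E
python3 ins2.py
```

```text
60 0.7 1.2 True cz 0.1812
 t23.7 p [ 0.5205 -0.0157  0.1626] F [0.7 0.8 4.5] M [-0.18  0.31  0.  ] op 0.0148
60 1.4 1.2 True cz 0.1813
 t24.2 p [ 0.5215 -0.0154  0.1626] F [-0.2  0.4  5.5] M [-0.3   0.28  0.01] op 0.0150
60 0.7 1.9 True cz 0.1814
 t24.7 p [ 0.5213 -0.0159  0.1627] F [0.8 1.3 5.3] M [-0.22  0.19  0.02] op 0.0148
60 0 1.6 True cz 0.1812
 t25.2 p [ 0.5204 -0.0166  0.1625] F [0.1 0.4 3.9] M [-0.23  0.22  0.  ] op 0.0149
60 1.8 1.9 True cz 0.1813
 t25.7 p [ 0.5222 -0.0154  0.1626] F [-0.3  0.8  4.4] M [-0.32  0.29 -0.03] op 0.0152
55 0.7 1.2 True cz 0.1813
 t26.1 p [ 0.5244 -0.0182  0.1626] F [0.4 0.7 4.2] M [-0.13  0.27 -0.  ] op 0.0148
55 1.4 1.2 True cz 0.1813
 t26.6 p [ 0.5254 -0.0179  0.1626] F [-0.4  1.4  5.2] M [-0.18  0.28  0.02] op 0.0147
55 0.7 1.9 True cz 0.1813
 t27.1 p [ 0.5253 -0.0184  0.1627] F [0.  1.4 4.3] M [-0.23  0.23 -0.01] op 0.0148
55 0 1.6 True cz 0.1811
 t27.6 p [ 0.5244 -0.0191  0.1625] F [0.5 0.7 3.8] M [-0.19  0.2   0.05] op 0.0150
55 1.8 1.9 True cz 0.1817
 t28.1 p [ 0.5258 -0.0181  0.1631] F [ 1.2 -0.6 -0.7] M [-0.49  0.05 -0.04] op 0.0152
65 0.7 1.2 True cz 0.1813
 t28.7 p [ 0.5171 -0.0136  0.1626] F [-0.1  0.5  5. ] M [-0.26  0.24  0.02] op 0.0151
65 1.4 1.2 True cz 0.1813
 t29.2 p [ 0.5174 -0.0132  0.1626] F [-0.7  0.8  5. ] M [-0.2   0.21  0.  ] op 0.0150
65 0.7 1.9 True cz 0.1813
 t29.7 p [ 0.517  -0.0138  0.1627] F [-0.6  1.1  5.2] M [-0.21  0.22 -0.05] op 0.0151
65 0 1.6 True cz 0.1811
 t30.2 p [ 0.5163 -0.0145  0.1625] F [0.7 0.9 4.7] M [-0.24  0.16  0.02] op 0.0150
65 1.8 1.9 True cz 0.1813
 t30.7 p [ 0.518  -0.0132  0.1626] F [ 0.3 -0.3  4. ] M [-0.32  0.23  0.06] op 0.0148
```

The screw head profile and the key's ridge (seen along the true view azimuth of 62°) now put the tip about 2 mm short along +n, with ±1 mm of doubt along u. I'll slide under light pressure, which should let it drop in.

```bash
cat > slide.py <<'E'
from h import *
import sys
S=np.array([.4927,-.0627]);dip=.184
u=np.r_[.5,.866];n=np.r_[.866,-.5]
F=lambda: np.array(state()["wrist_force"])[2]+4.6
def cz():
    s=state();return (np.array(s["tool_pos"])-.019*np.array(s["orientation"])[:,2])[2]
def go(du,dn,z,A=60,v=.03,uf=None):
    P,o=kpose([*(S+(du*u+dn*n)*1e-3),z],A,dip);return env.servo_line(P,o,velocity=v,until_force=uf)
def run(paths,A=60,tmax=40):
  for path in paths:
    go(*path[0],.183,A,.08);go(*path[0],.176,A,.03,6)
    z=cz()-.0005;log=[]
    for q in path[1:]:
        go(*q,z,A,.02);f=F();c=cz();log.append("%.1f,%.1f:%.1fN %.4f"%(*q,f,c))
        if f<2.5:
            hit=go(*q,.163,A,.04,8);c=cz();log.append("DOWN %s %.4f"%(hit,c))
            if c<.177: print(A,log);st("IN");return q
            z=c-.0005
        elif f>13: z+=.0004
        elif f<6: z-=.0004
        if state()["t"]>tmax: break
    print(A,log)
    if state()["t"]>tmax: break
  st()
E
python3 - <<'E'
from slide import *
r=np.arange(1.5,-1.9,-.6)
run([[(d,2.0) for d in r],[(d,2.7) for d in r[::-1]],[(d,1.4) for d in r]])
E
```

```text
60 ['0.9,2.0:10.0N 0.1813', '0.3,2.0:10.1N 0.1814', '-0.3,2.0:10.5N 0.1815', '-0.9,2.0:10.3N 0.1815', '-1.5,2.0:10.1N 0.1816']
60 ['-0.9,2.7:-0.8N 0.1780', 'DOWN True 0.1629']
IN t33.5 p [ 0.5211 -0.0177  0.1442] F [-0.8 -0.1  6.3] M [-0.31  0.3   0.  ] op 0.0149
```

It's in: the corner dropped from .181 to .163. I'll press it fully home, let go, back off and check.

Run:
```python
from slide import *
print(go(-.9,2.7,.159,60,.02,5),cz());st("press")
env.move_gripper(.05);st("open")
s=state();p=np.array(s["tool_pos"]);o=np.array(s["orientation"])
env.servo_line(p-.07*o[:,2],velocity=.2);st("clear")
A=np.radians(60);u3=np.r_[.5,.866,0];ax=np.r_[.4946,-.0648,0]
o=ori(A+np.pi,np.pi/2);env.move_pose(ax+.15*u3+[0,0,.25],o);st("over")
k=3;out=[]
for nm,(x,y) in(("scene",(310,170)),("top",(350,180))):
    f=imaging.grab_frame(nm);cv2.imwrite(f"pics/{nm}5.png",f)
    out.append(cv2.resize(f[y:y+150,x:x+130],None,fx=k,fy=k,interpolation=cv2.INTER_CUBIC))
cv2.imwrite("pics/m8.png",np.clip(np.hstack(out)*1.4,0,255).astype(np.uint8))
```

```text
True 0.16242717470821152
press t33.7 p [ 0.5216 -0.0175  0.1438] F [-3.4  0.8  9.3] M [-0.38  0.95 -0.05] op 0.0149
open t34.1 p [ 0.5205 -0.0169  0.1421] F [-0.2 -0.   0.5] M [-0.14  0.09  0.02] op 0.0500
clear t34.6 p [ 0.5141 -0.028   0.211 ] F [-0.7 -0.  -0.4] M [-0.15  0.17  0.06] op 0.0501
over t35.2 p [0.569  0.0673 0.248 ] F [ 0.5 -1.4 -0.2] M [-0.09  0.04  0.05] op 0.0501
```

View pics/m8.png

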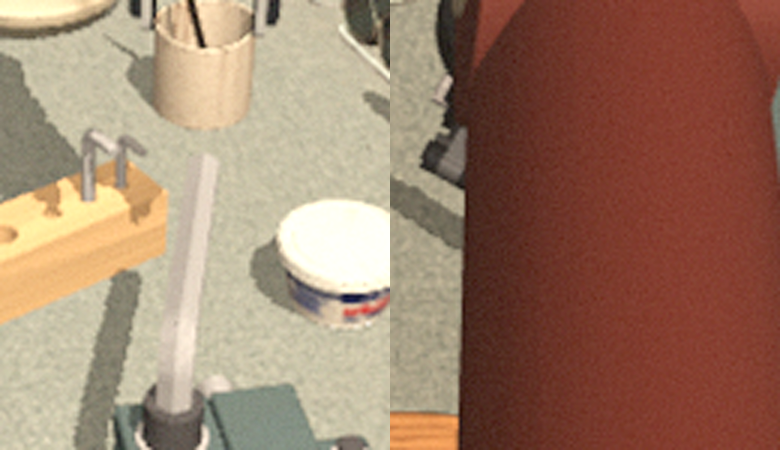

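The key stands in the socket, its long arm at about 60°, and the bend position fits a seated key. To be sure it's home, I'll press lightly on the corner with closed fingers, which also gives its height. After that I'll straddle the long arm.

Run:
```python
from h import *
A=np.radians(60);u3=np.r_[.5,.866,0];ax=np.r_[.4946,-.0648,0];o=ori(A+np.pi,np.pi/2)
pts=[ax+[0,0,.163+d]+.17*(np.cos(t)*u3-np.r_[0,0,np.sin(t)]) for d in(0,.005) for t in(0,.087)]
C=imaging.camera_info("scene");print((cv2.projectPoints(np.array(pts),np.array(C["rvec"]),np.array(C["tvec"]),np.array(C["mtx"]),None)[0][:,0]+[-.5,2]).round(1).tolist(),"seen 376.9,223 top edge")
env.servo_line(ax+.15*u3+[0,0,.25],velocity=.2)
env.move_gripper(0,40)
env.servo_line(ax+.01*u3+[0,0,.20],velocity=.25);st("pre")
print(env.servo_line(ax+.01*u3+[0,0,.160],velocity=.03,until_force=7));st("touch")
env.servo_line(ax+.01*u3+[0,0,.20],velocity=.15)
```

```text
[[375.8, 219.6], [375.4, 227.0], [375.9, 217.1], [375.5, 224.6]] seen 376.9,223 top edge
pre t36.8 p [ 0.5008 -0.0548  0.2004] F [-0.1 -0.4  0.2] M [ 0.    0.04 -0.04] op -0.0003
True
touch t37.8 p [ 0.4999 -0.0561  0.1711] F [-1.1  0.1  6.6] M [0.11 0.26 0.03] op -0.0001
```

The fingers touched at z = .1711, against about .172 expected for a key on the socket floor, so it's fully home. Now I'll straddle the long arm at 150 mm and swing clockwise.

```bash
cat > turn.py <<'E'
from h import *
ax=np.r_[.4946,-.0648,0];R=.15;Z=.133
def pose(a):
    a=np.radians(a);o=ori(a+np.pi,np.pi/2);return ax+[R*np.cos(a),R*np.sin(a),Z],o
def ft(a,F0):
    a=np.radians(a);f=np.mean([np.array(state()["wrist_force"]) for _ in range(3)],0)-F0
    return -f@np.r_[np.sin(a),-np.cos(a),0]
E
python3 - <<'E'
from turn import *
a=60;P,o=pose(a)
env.move_pose(P+[0,0,.09],o);env.move_gripper(.06,20)
print(env.servo_line(P,o,velocity=.12,until_force=8));st("down")
env.move_gripper(.032);env.wait(.1);s=st("straddle");F0=np.array(s["wrist_force"])
np.save("F0.npy",F0);log=[];hit=False
while a>-15 and state()["t"]<60:
    f0=ft(a,F0)
    if f0>8: break
    step=3 if f0<5.2 else 1
    an=a-step;hit=env.servo_line(*pose(an),velocity=.035 if step==3 else .02,until_force=max(9.3-f0,1.5) if f0>2.5 else 6)
    p=np.array(state()["tool_pos"])-ax;a=np.degrees(np.arctan2(p[1],p[0])) if hit else an
    log.append("%.1f:%.1f%s"%(a,ft(a,F0),"*" if hit else ""))
    if log[-1].endswith("*") and ft(a,F0)>7: break
print(log);st("end")
E
```

```text
False
down t40.2 p [0.5703 0.065  0.1337] F [1.3 0.2 0.5] M [ 0.05 -0.03  0.02] op 0.0598
straddle t40.7 p [0.5697 0.0651 0.1331] F [-0.1 -0.2 -0.2] M [ 0.01 -0.08  0.03] op 0.0319
['57.0:-0.1', '54.0:1.7', '51.0:3.1', '48.0:4.0', '45.0:3.9', '42.0:3.3', '39.0:3.8', '36.0:2.8', '33.0:3.1', '30.0:3.6', '27.0:3.5', '24.0:3.6', '21.0:3.3', '18.0:3.1', '15.0:3.3', '12.0:3.1', '9.0:3.3', '6.0:4.5', '3.0:5.7', '2.0:6.9', '1.0:8.1']
end t48.4 p [ 0.6442 -0.0573  0.1325] F [-5.2  7.8  0.3] M [1.67 0.97 0.1 ] op 0.0318
```

Run:
```python
from turn import *
F0=np.load("F0.npy")
for a in(.3,-.4,-1.1,-1.8):
    f=ft(a,F0)
    if f>9.3: break
    h=env.servo_line(*pose(a),velocity=.02,until_force=2.5);env.wait(.15)
    s=state();p=np.array(s["tool_pos"])-ax;print(a,h,"f %.2f"%ft(a,F0),"actual %.2f"%np.degrees(np.arctan2(p[1],p[0])),np.round(s["wrist_force"],1))
st()
```

```text
0.3 False f 7.03 actual 1.92 [-4.5  6.8  0.6]
-0.4 False f 7.99 actual 1.55 [-4.5  7.8  0.4]
-1.1 False f 9.37 actual 1.11 [-4.9  9.3  1. ]
 t49.6 p [ 0.6443 -0.0619  0.1324] F [-4.9  9.3  1. ] M [1.76 1.11 0.17] op 0.0318
```

The push rose from 7.0 to 9.4 N over only 0.8° of actual motion, so the screw is up hard. I'll back off without dragging the key, open, lift clear and check.

Run:
```python
from turn import *
env.servo_line(*pose(3.5),velocity=.05);env.wait(.1);st("unload")
env.move_gripper(.06);s=st("open")
p=np.array(s["tool_pos"]);print(env.servo_line(p+[0,0,.13],velocity=.12));st("up")
env.move_pose(np.array([.60,.20,.30]),ori(np.radians(180),np.pi/2));env.wait(.3);st("away")
k=3;out=[]
for nm,(x,y) in(("scene",(340,190)),("top",(410,150))):
    f=imaging.grab_frame(nm);cv2.imwrite(f"pics/{nm}6.png",f)
    out.append(cv2.resize(f[y:y+140,x:x+130],None,fx=k,fy=k,interpolation=cv2.INTER_CUBIC))
cv2.imwrite("pics/m9.png",np.clip(np.hstack(out)*1.4,0,255).astype(np.uint8))
```

```text
unload t50.1 p [ 0.6461 -0.0558  0.1338] F [0.7 2.7 0.8] M [ 0.71 -0.24 -0.  ] op 0.0323
open t50.5 p [ 0.6443 -0.0568  0.1331] F [ 0.7 -0.4  0.4] M [ 0.   -0.01  0.02] op 0.0602
False
up t51.7 p [ 0.6438 -0.0565  0.2621] F [-0.3  0.8 -0.6] M [-0.01  0.   -0.04] op 0.0603
away t53.0 p [0.6003 0.1986 0.3   ] F [-0.1 -0.3  0.4] M [0.06 0.01 0.01] op 0.0601
```

View pics/m9.png

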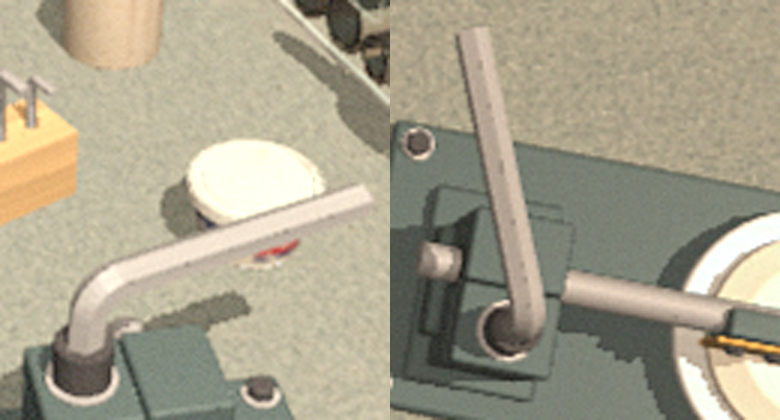

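The final view shows the key seated in the screw: in the scene crop the arms' axes meet at about (90,289), where a seated key should show about 293. The long arm points nearly straight ahead (top crop, end at (475,30)), the bystanders in frame look undisturbed, and the gripper is clear. Handing in.

```bash
python3 -c "
from h import *
env.close_job();st()"
```

```text
the job is handed in; nothing more can be done
the job is handed in; nothing more can be done
```

The screw is tight and the job is handed in. I took the big key out of the stand, flipped it, seated its short arm in the screw and swung the long arm clockwise until the screw came up hard. I then let go and left the key in the screw. The clock read about 53 s before hand-in, against the limit of 72 s.

**Last checks**
- **Seating:** A light press on the corner read z = 0.171 m, against about 0.172 m expected for a key on the socket floor. The final picture fits a seated key to within about 1 px.
- **Tightening:** The push at 150 mm ran at about 3 to 4 N while turning. It then rose from 7.0 to 9.4 N over only 0.8° of actual motion, and I stopped there. The swing was about 50°, or 0.85 rad, which is within the expected 0.7 to 1.1 rad.
- **Release:** After I let go, the wrist force was about zero, and the gripper stayed clear and touched nothing.

**What disagreed or missed**
- **Socket position:** The two cameras disagreed by a few millimetres. About 30 light touches and one slide landed on the rim before a slide under about 10 N dropped the key in.
- **Side force while turning:** At the stop there was also a sideways force of about 5 N along the long arm, which I put down to pad friction. I did not read the clamp ear itself.
- **Bystanders:** I did not measure the tubs, cup and rib again. The last crops show one tub and the cup looking undisturbed, and I noticed no knocks during the moves.

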